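# Pin the draw bar of a came vise into its bracket

### The arm

A 6-joint arm with a two-finger parallel gripper is mounted at the origin on a cart in front of the work surface, level with it; the furniture and walls round the work are solid. World frame = base frame: x ahead of the robot, y to its left, z up, the work surface at z = 0. Lengths are in mm, angles in rad, forces in N, time in s.
With the tool pointing down it reaches from about 325 to 875 mm from the base axis. Payload 4.4 kg.
Tool frame: the origin (TCP) lies midway between the tips of the shut fingers; the grasp point (between the pads) lies 19 mm behind it; z points along the fingers, y is the line along which they close (so a half turn about z gives the same grasp; the last joint's range is limited). The gripper opens to 85 mm and grips with 20 to 120 N. Pads are 22 mm wide; open, the fingers measure 114 mm over their backs; the gripper's body (76 mm by 85 mm) begins 54 mm behind the grasp point. The pads swing forward as they close: fully open they stand 13 mm farther back than shut.
Start: joints at [-1.488, 0.207, 1.542, -0, 1.393, -0.15], TCP at [133.201, -559.361, 231.282] pointing down, gripper open.
Joint ranges: [-2.73, 2.73], [-0.86, 2.22], [0.23, 2.46], [-1.11, 4.25], [0.08, 2.63], [-2.82, 2.82]. Speed limits (rad/s): [2.79, 2.79, 3.14, 3.14, 3.14, 3.14].

### API

Orientations are given as a unit quaternion [w, x, y, z].
In Python, from station import manip gives the robot as it stands.
- The arm moves only by the shell command python3 -m crank 'ROWS' [FORCE]. ROWS is JSON, a list of rows, each a list of 7 numbers: the shift along the tool's x, y, z in m, then the turn, a rotation vector about the tool's x, y, z in rad, then the opening, from -1 (shut) to 1 (fully open). In form: [[dx, dy, dz, ax, ay, az, jaw], ...]. A call has 1 to 10 rows; each row is the pose to reach, as a shift and turn from the pose commanded when the call began, along the tool's axes at that moment; what a row does not reach only later rows make up. A row lasts 1/12 s, in which the tool goes at most 41.7 mm and 7.16 degrees, less where a joint would pass 70% of its speed; a pose out of reach is approached as far as the arm can. A call with a gripper value outside its range is refused whole. The fingers move at their own pace and stop on an object; FORCE is the grip in N (left out, the last holds). Time passes only in rows, so rows that repeat a pose let the fingers close. It gives the time, the measured TCP pose, the force, the opening and the grip force at its end, in the units of the state.
- manip.state(): the state, without advancing time (a new reading comes with each control period).
- manip.capture(name): name is "scene" or "top" or "wrist"; returns the picture (420x560x3 uint8, red, green, blue); there is no depth.
- manip.calibration(name): a dict with "fx", "fy", "cx", "cy" (pixels), "origin" and "orientation" of the camera in the world. Camera axes: x right, y down, z forward; pixel columns grow to the right and rows downward; lengths in mm; the calibration is good to about 2 mm. The wrist camera is an equidistant fisheye: a pixel r from the principal point sees the ray r / f radians off the axis. A picture is of the moment at which its call begins: read the wrist's pose just before it. calibration takes no time and is no camera call; for the wrist camera it gives the pose at the moment of the call.
- manip.sign_off(): hands the job in; it is judged then, once.
The state is a dict: "t": time; "joint_positions": joint angles; "joint_velocities": joint speeds; "joint_efforts": joint torques, N m; "tcp_pos": TCP position; "tool_rot": TCP orientation; "wrist_force": force on the tool from outside, world axes, zero at the start; "torque": the same for the moment, N m; "width": opening from 0.0 (shut) to 1.0 (fully open); "gripper_force": force on a finger pad.
Only numpy, scipy, OpenCV 4.12 (cv2) and the standard library are available. Lean on these libraries where they do the work, as an engineer would, in place of code of your own. Each camera call takes 0.05 s, during which the arm holds its last target. There are 200 camera calls.

### The job

Push the steel draw bar fully home into its bracket, then take the longer of the two pins out of the wooden rack and thread it straight down through the bracket's upper ear, the eye of the bar and the lower ear until its collar sits flush on the upper ear, and let go. The bracket stands somewhere along its slot, so feel for the hole with the pin's nose; push and probe slowly and gently, never forcing anything, leave the short pin in its rack and do not upset the oil dropper.

Things in the scene. Friction and masses are not known exactly. Their poses are not given: they have to be found in the camera images.
- slot_base: Fixed dark steel plate, 75 x 160 x 10 mm; origin: centre of its underside on the worktop; y along its slot, x across it, away from the robot. A grey E-shaped bracket is clamped on it (immovable): upright web at its +y side, three level plates reaching to -y: foot (top 18 mm up), lower ear (26 to 36 mm up), upper ear (78 to 88 mm up). A vertical axis through 12 mm round holes in both ears.
- slot_mid (a point): Point over the middle of the slot (x = y = 0 of the base) at the height of the upper ear's flat top, 88 mm up. The ears' hole axis has x = 0 here but WHERE along the slot, y = -14 to +14 mm, differs each time and is in no reading: find it by eye or feel. The upper ear is 56 mm along x; it reaches 32 mm to the -y side of its hole and 42 mm to the +y side, free above.
- draw_bar (a joint): Metres the steel draw bar is drawn out towards the robot (base's -x): 0 = home at its stop, its 13 mm eye in line with the ears' holes; max 0.030. Bar 34 mm wide, 50 to 60 mm up, between the ears, about 3 N friction, stays where left. On its near end an upright push tab, 46 mm wide along y (centred on the hole axis), 50 to 86 mm up, its near face at x = -0.055 - value in the base's frame: push it to +x.
- long_pin_grip (a point): Centre of the round grip (16 mm diameter, from 20 mm under to 16 mm over this point) of the long steel pin; z up along its axis. Below the grip a collar (24 mm diameter, 5 mm thick), then a 10 mm round shank 68 mm long, the last 5 mm tapering to a flat nose of 7.2 mm diameter. 93 mm above the nose, about 103 mm above the worktop at the start. 0.06 to 0.13 kg.
- long_pin_seat (a point): Centre of the underside of the long pin's collar, 25 mm below the grip point, 68 mm above the nose. Seated, it lies on the upper ear's top, 88 mm above the worktop.
- long_pin_tip (a point): Centre of the flat nose end of the long pin.
- short_pin_grip (a point): Same point on the short pin (same grip and collar, shank only 44 mm: too short to reach the lower ear), about 79 mm above the worktop in the other hole of the rack; to be left there.
- pin_rack: Fixed light wooden block, 50 x 130 x 45 mm, origin at the centre of its underside; two upright 12 mm holes, 35 mm deep, at y = -35 and +35 mm in its frame, a pin standing in each; either hole may hold the long one.
- oil_dropper: Small standing dropper bottle with a red tip, 29 mm wide and 90 mm tall, loose, between the rack and the base on the robot's side; origin at the centre of its underside. A bystander.

How it is judged (in metres and radians):
On the way, in this order (a step that is already met when the one before it is completed fails the run):
1. the draw bar is pushed home (within 3 mm of its stop) (value of joint draw_bar below 0.003 m), for 0.1 s.
2. the long pin's nose is in the upper ear's hole, the bar still home (x of long_pin_tip in the frame of slot_base between -0.006 and 0.006 m and y of long_pin_tip in the frame of slot_base between -0.02 and 0.02 m and z of long_pin_tip in the frame of slot_base below 0.08 m and angle between long_pin_tip's own z axis and vertical below 0.15 rad and value of joint draw_bar below 0.003 m), for 0.1 s.
At the end, for the whole second after the job is handed in: The long pin stands upright (within 0.06 rad) through upper ear, bar eye and lower ear with its collar within 2.5 mm of the upper ear's top, the draw bar within 3 mm of home, the pin released and still, the short pin within 30 mm of its start and the oil dropper standing (x of long_pin_seat in the frame of slot_base between -0.003 and 0.003 m and y of long_pin_seat in the frame of slot_base between -0.017 and 0.017 m and z of long_pin_seat in the frame of slot_base between 0.085 and 0.0905 m and angle between long_pin_seat's own z axis and vertical below 0.06 rad and value of joint draw_bar below 0.003 m and distance of short_pin_grip from where it was at the start of the episode below 0.03 m and angle between oil_dropper's own z axis and vertical below 0.3 rad and linear speed of long_pin below 0.02 m/s); the robot touches nothing.
It fails at once if the long pin is pressed on the bracket, bar or base with more than 40 N (contact force between long_pin and slot_base above 40 N).
It fails at once if the robot presses on the bracket, bar or base with more than 40 N (contact force between any of the fingers, the arm and slot_base above 40 N).
It fails at once if the short pin is taken from its place (distance of short_pin_grip from where it was at the start of the episode above 0.03 m).
It fails at once if the oil dropper is knocked over (angle between oil_dropper's own z axis and vertical above 0.5 rad).
It also fails if it takes over 72 s, if anything falls off the work surface, if the arm or the gripper's body presses on something with over 40 N, if the wrist force passes 120 N, or if a joint passes its speed limit or range.

## Working session

There is one attempt and no reset: what is moved stays moved. The work goes in short steps, Python scripts to look and compute and a shell command to move; the robot and the scene stay as the last step left them, time stands still between calls to the robot, and variables do not carry over. Pictures are saved under pics/ and viewed, at most 10 in all, crops included, and the job is handed in when it is done.

```bash
mkdir -p pics; python3 - <<'E'
from station import manip
import cv2,json
for n in ("scene","top"):
    c=manip.calibration(n);print(n,c)
    cv2.imwrite(f"pics/{n}0.png",manip.capture(n)[:,:,::-1])
s=manip.state();print(s)
E
```

```text
scene {'fx': 451.6388741073469, 'fy': 451.6388741073469, 'cx': 273.4531260700187, 'cy': 212.4431735772371, 'origin': array([173.61098242, 567.06555911, 517.0193443 ]), 'orientation': array([ 0.10750834, -0.19247342,  0.84199252, -0.49238656])}
top {'fx': 411.4125449808345, 'fy': 411.4125449808345, 'cx': 279.90908232531143, 'cy': 206.05893009277528, 'origin': array([340.70926501, -97.4480959 , 919.29602647]), 'orientation': array([-0.0749092 ,  0.70631278, -0.7010332 ,  0.06374413])}
{'t': 0.1, 'joint_positions': array([-1.48749031e+00,  2.07361008e-01,  1.54285629e+00, -1.07674378e-05,
        1.39350678e+00, -1.50479998e-01]), 'joint_velocities': array([-2.29557329e-03, -6.55302501e-04, -1.09539333e-03,  7.40861340e-04,
        3.57841410e-05, -7.42875271e-04]), 'joint_efforts': array([-4.31968256e-04, -3.84091294e+01, -2.92546463e+01, -1.96169030e-04,
        4.82252231e-03,  1.51585522e-05]), 'tcp_pos': array([ 133.14318864, -558.64652175,  230.20555672]), 'tool_rot': array([-1.06529327e-03,  9.93175113e-01,  1.16627867e-01,  3.04921507e-05]), 'wrist_force': array([-0.71705679,  0.48882203, -0.46449054]), 'torque': array([-0.00220293,  0.04261876, -0.03263545]), 'gripper_force': 0.0, 'width': 0.9959343739846641}
```

View pics/scene0.png

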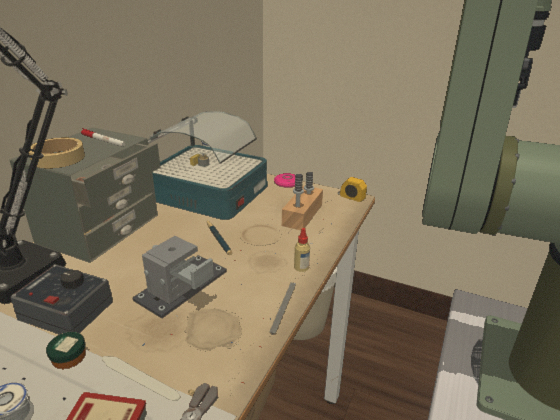

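View pics/top0.png

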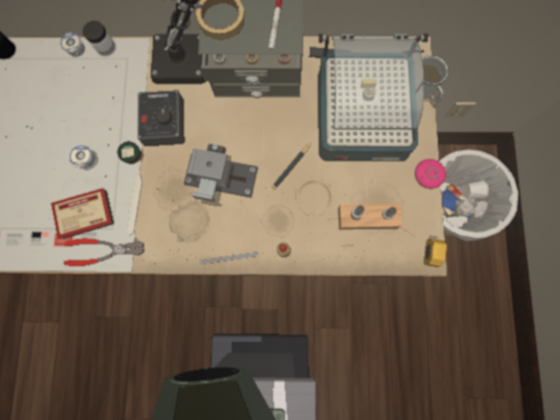

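```bash
python3 - <<'E'
import cv2,numpy as np
t=cv2.imread("pics/top0.png");s=cv2.imread("pics/scene0.png")
f=lambda im,x,y,w,h,W,H:cv2.resize(im[y:y+h,x:x+w],(W,H),interpolation=cv2.INTER_CUBIC)
a=f(t,175,135,90,75,480,400)  # 5.333
b=f(t,330,195,80,40,320,160)  #4
c=f(s,130,225,100,90,320,288) #3.2
d=f(s,270,165,60,60,320,320)
r=np.vstack([b,c,np.zeros((152,320,3),np.uint8)])
l=np.vstack([a,np.zeros((200,480,3),np.uint8)])
l[400:,:200]=f(s,275,165,50,50,200,200)
cv2.imwrite("pics/c1.png",np.hstack([l,r]))
E
```

```text
(no output)
```

View pics/c1.png

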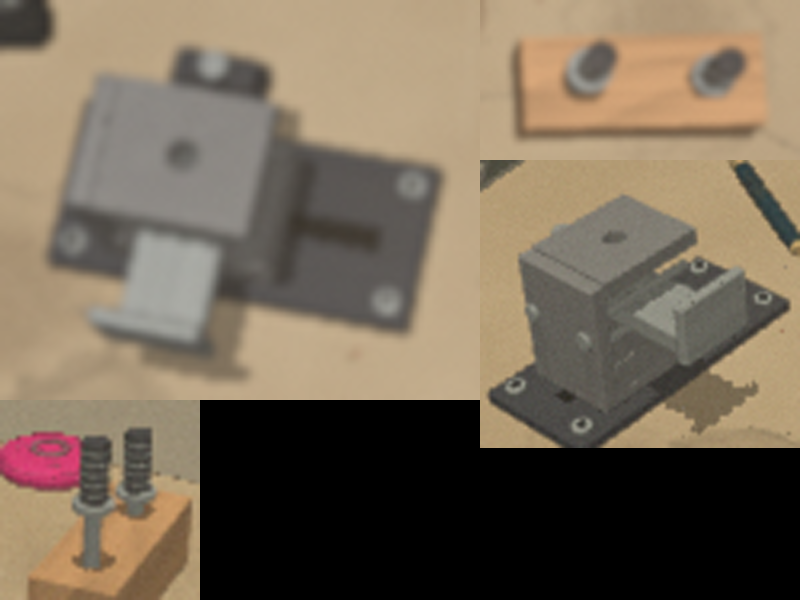

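```bash
cat > h.py <<'E'
from station import manip
import numpy as np
from scipy.spatial.transform import Rotation as R
def rot(q): return R.from_quat(np.roll(q,-1))
def ray(n,u,v):
    c=manip.calibration(n)
    return c["origin"],rot(c["orientation"]).apply([(u-c["cx"])/c["fx"],(v-c["cy"])/c["fy"],1])
def onz(n,u,v,z):
    o,d=ray(n,u,v);return o+d*(z-o[2])/d[2]
def tri(p,q):
    (a,d),(b,e)=p,q
    s=np.linalg.lstsq(np.c_[d,-e],b-a,rcond=None)[0]
    x,y=a+d*s[0],b+e*s[1];return (x+y)/2,np.linalg.norm(x-y)
E
python3 - <<'E'
from h import *
np.set_printoptions(precision=1,suppress=True)
A=lambda x,y:(175+x/5.3333,135+y/5.3333)
B=lambda x,y:(330+(x-480)/4,195+y/4)
C=lambda x,y:(130+(x-480)/3.2,225+(y-160)/3.2)
D=lambda x,y:(275+x/4,165+(y-400)/4)
print("hole",tri(ray("top",*A(182,155)),ray("scene",*C(615,237))),onz("top",*A(182,155),88),onz("scene",*C(615,237),88))
for n,p in dict(RT=(440,170),RB=(408,332),LB=(50,265)).items(): print(n,onz("top",*A(*p),10))
for p in ((72,240),(412,184),(386,300)): print("bolt",onz("top",*A(*p),12))
for p in ((100,75),(278,104),(252,236),(68,205)): print("ear",onz("top",*A(*p),88))
for p in ((92,316),(208,345)): print("tab",onz("top",*A(*p),86))
print("slot end",onz("top",*A(380,238),10))
print("pin top",onz("top",*B(601,58),119),onz("scene",*D(95,440),119),tri(ray("top",*B(601,58)),ray("scene",*D(95,440))))
print("collar",onz("top",*B(589,74),82),onz("scene",*D(95,503),82))
print("short",onz("top",*B(729,64),95),onz("top",*B(714,77),59))
for p in ((520,38),(763,40),(763,128),(522,133)): print("rack",onz("top",*B(*p),45))
print("dropper",onz("top",283,249,90),onz("scene",303.5,228,90))
E
```

```text
hole (array([596.4,  67.1,  86.6]), np.float64(1.0737973426780258)) [595.5  66.6  88. ] [595.7  68.8  88. ]
RT [613.1 -29.8  10. ]
RB [541.6 -17.6  10. ]
LB [570.1 136.6  10. ]
bolt [580.7 127.2  12. ]
bolt [606.2 -18.1  12. ]
bolt [555.   -8.1  12. ]
ear [628.5 100.8  88. ]
ear [616.7  29.3  88. ]
ear [562.5  37.6  88. ]
ear [574.8 110.7  88. ]
tab [530.5  99.5  86. ]
tab [519.1  53.5  86. ]
slot end [582.7  -4.7  10. ]
pin top [ 493.9 -242.7  119. ] [ 494.5 -238.2  119. ] (array([ 495.3, -242.9,  116.7]), np.float64(1.9809102235949292))
collar [ 492.6 -243.    82. ] [ 493.3 -238.8   82. ]
short [ 495.8 -311.8   95. ] [ 495.6 -312.9   59. ]
rack [ 518.8 -212.8   45. ]
rack [ 518.5 -343.6   45. ]
rack [ 470.6 -341.3   45. ]
rack [ 467.  -212.9   45. ]
dropper [417.6 -90.6  90. ] [421.8 -89.1  90. ]
```

```bash
cat >> h.py <<'E'
np.set_printoptions(precision=2,suppress=True)
H=np.array([595.5,67.,88.]);YAW=-0.177
def bw(x,y,z,H=None):
    "base frame relative to the hole axis -> world"
    H=globals()["H"] if H is None else H
    c,s=np.cos(YAW),np.sin(YAW);return np.array([H[0]+c*x-s*y,H[1]+s*x+c*y,z])
def wb(p):
    c,s=np.cos(YAW),np.sin(YAW);d=np.array(p)[:2]-H[:2];return np.array([c*d[0]+s*d[1],-s*d[0]+c*d[1],p[2]])
def go(p,yaw):
    s=manip.state();r=rot(s["tool_rot"])
    t=R.from_euler("z",yaw)*R.from_quat([1,0,0,0])
    print("d mm",r.inv().apply(np.array(p)-s["tcp_pos"]),"turn",(r.inv()*t).as_rotvec(),"force",s["wrist_force"],"t",s["t"])
E
python3 -c "
from h import *
go(bw(-115,0,200),np.pi/2+YAW)"
```

```text
d mm [ 489.28 -547.37   31.51] turn [-0.   -0.   -1.16] force [-0.72  0.49 -0.46] t 0.1
```

```bash
python3 -m crank '[[0.245,-0.274,0.015,0,0,-0.58,-1],[0.245,-0.274,0.015,0,0,-0.58,-1],[0.245,-0.274,0.015,0,0,-0.58,-1],[0.245,-0.274,0.015,0,0,-0.58,-1],[0.489,-0.547,0.031,0,0,-1.16,-1],[0.489,-0.547,0.031,0,0,-1.16,-1],[0.489,-0.547,0.031,0,0,-1.16,-1],[0.489,-0.547,0.031,0,0,-1.16,-1],[0.489,-0.547,0.031,0,0,-1.16,-1],[0.489,-0.547,0.031,0,0,-1.16,-1]]'; python3 -c "
from h import *
go(bw(-115,0,200),np.pi/2+YAW)"
```

```text
t: 0.93
tcp_pos: [331.4, -191.1, 213.6]
tool_rot: [0.0, 0.766, 0.643, 0.0]
wrist_force: [0.9, -0.3, 0.1]
width: 0.003
gripper_force: 0.0
d mm [300.21 100.69  13.57] turn [0. 0. 0.] force [ 0.94 -0.33  0.09] t 0.9333
```

```bash
python3 -m crank '[[0.300,0.101,0.0135,0,0,0,-1],[0.300,0.101,0.0135,0,0,0,-1],[0.300,0.101,0.0135,0,0,0,-1],[0.300,0.101,0.0135,0,0,0,-1],[0.300,0.101,0.0135,0,0,0,-1],[0.300,0.101,0.0135,0,0,0,-1],[0.300,0.101,0.0135,0,0,0,-1],[0.300,0.101,0.0135,0,0,0,-1],[0.300,0.101,0.0135,0,0,0,-1],[0.300,0.101,0.0135,0,0,0,-1]]'; python3 - <<'E'
from h import *
import cv2
go(bw(-115,0,70),np.pi/2+YAW)
print(manip.calibration("wrist"))
cv2.imwrite("pics/w1.png",manip.capture("wrist")[:,:,::-1])
E
```

```text
t: 1.77
tcp_pos: [483.1, 85.4, 199.6]
tool_rot: [-0.0, 0.766, 0.643, -0.001]
wrist_force: [0.2, -0.1, 0.1]
width: -0.002
gripper_force: 0.0
d mm [  1.76  -0.9  129.59] turn [-0.  0.  0.] force [ 0.22 -0.15  0.14] t 1.7667
{'fx': 325.19226210127806, 'fy': 325.19226210127806, 'cx': 279.57573222588286, 'cy': 214.5890734737927, 'origin': array([498.23, 166.73, 341.4 ]), 'orientation': array([ 0.16,  0.98, -0.09, -0.01])}
```

View pics/w1.png

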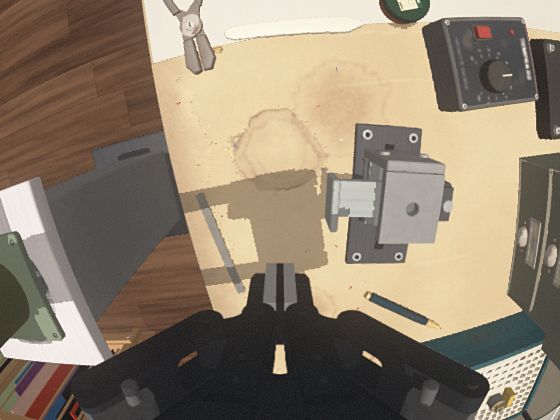

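```bash
cat >> h.py <<'E'
def wz(u,v,z,c=None):
    c=c or manip.calibration("wrist")
    a=np.array([u-c["cx"],v-c["cy"]]);r=np.hypot(*a);t=r/c["fx"]
    d=rot(c["orientation"]).apply([*(a/r*np.sin(t)),np.cos(t)]);o=c["origin"]
    return o+d*(z-o[2])/d[2]
E
python3 -c "
from h import *
print('hole',wz(412.5,210,88))
for p in ((356,125),(424,127),(408,264),(346,262)):print('pl',wz(*p,10))
for p in ((368,134),(413,138),(355,256),(398,257)):print('bolt',wz(*p,12))
for p in ((332,172),(328,229)):print('tab',wz(*p,86), wb(wz(*p,86)))
"
```

```text
hole [596.95  65.96  88.  ]
pl [572.18 137.84  10.  ]
pl [648.45 126.9   10.  ]
pl [620.06 -33.06  10.  ]
pl [543.64 -14.24  10.  ]
bolt [583.16 127.07  12.  ]
bolt [633.11 116.7   12.  ]
bolt [554.5   -7.52  12.  ]
bolt [606.55 -19.55  12.  ]
tab [530.54 109.48  86.  ] [-71.43  30.37  86.  ]
tab [520.87  61.37  86.  ] [-72.47 -18.68  86.  ]
```

```bash
sed -i 's/595.5,67.,88/596.4,66.6,88/;s/YAW=-0.177/YAW=-0.185/' h.py; python3 -m crank '[[0.004,0,0.041,0,0,0,-1],[0.004,0,0.08,0,0,0,-1],[0.004,0,0.11,0,0,0,-1],[0.004,0,0.13,0,0,0,-1],[0.004,0,0.13,0,0,0,-1]]'; python3 -m crank '[[0,0.005,0,0,0,0,-1],[0,0.010,0,0,0,0,-1],[0,0.014,0,0,0,0,-1],[0,0.017,0,0,0,0,-1],[0,0.02,0,0,0,0,-1],[0,0.022,0,0,0,0,-1],[0,0.024,0,0,0,0,-1]]'; python3 -c "
from h import *
print(wb(manip.state()['tcp_pos']))"
```

```text
t: 2.23
tcp_pos: [478.8, 86.7, 65.6]
tool_rot: [-0.003, 0.768, 0.641, -0.004]
wrist_force: [-1.2, 0.3, 0.4]
width: -0.001
gripper_force: 0.0
t: 2.82
tcp_pos: [508.4, 84.1, 70.9]
tool_rot: [0.0, 0.767, 0.642, 0.0]
wrist_force: [0.0, 0.4, -0.8]
width: 0.004
gripper_force: 0.0
[-89.71   0.99  70.88]
```

```bash
for i in 1; do python3 -m crank '[[0,0.001,0,0,0,0,-1],[0,0.002,0,0,0,0,-1],[0,0.003,0,0,0,0,-1],[0,0.004,0,0,0,0,-1],[0,0.005,0,0,0,0,-1],[0,0.006,0,0,0,0,-1],[0,0.007,0,0,0,0,-1],[0,0.008,0,0,0,0,-1]]'; done;  python3 -c "
from h import *
print(wb(manip.state()['tcp_pos']))"
```

```text
t: 3.48
tcp_pos: [514.8, 82.8, 70.0]
tool_rot: [-0.001, 0.767, 0.642, -0.001]
wrist_force: [-2.1, 0.2, 1.2]
width: 0.003
gripper_force: 1.6
[-83.14   0.92  69.99]
```

```bash
python3 -m crank '[[0,0.001,0,0,0,0,-1],[0,0.002,0,0,0,0,-1],[0,0.003,0,0,0,0,-1],[0,0.004,0,0,0,0,-1],[0,0.005,0,0,0,0,-1],[0,0.006,0,0,0,0,-1],[0,0.007,0,0,0,0,-1],[0,0.008,0,0,0,0,-1]]';python3 -m crank '[[0,0.001,0,0,0,0,-1],[0,0.002,0,0,0,0,-1],[0,0.003,0,0,0,0,-1],[0,0.004,0,0,0,0,-1]]';  python3 -c "
from h import *
print(wb(manip.state()['tcp_pos']))"
```

```text
t: 4.15
tcp_pos: [523.4, 81.2, 70.1]
tool_rot: [-0.0, 0.767, 0.642, -0.0]
wrist_force: [-2.6, 0.0, -1.6]
width: -0.002
gripper_force: 1.5
t: 4.48
tcp_pos: [527.3, 80.4, 70.1]
tool_rot: [-0.0, 0.767, 0.642, -0.0]
wrist_force: [-3.9, -0.1, -0.9]
width: -0.003
gripper_force: 1.5
[-70.47   0.89  70.08]
```

```bash
python3 -m crank '[[0,0.0005,0,0,0,0,-1],[0,0.001,0,0,0,0,-1],[0,0.0015,0,0,0,0,-1],[0,0.002,0,0,0,0,-1]]'; python3 -m crank '[[0,0.0005,0,0,0,0,-1],[0,0.001,0,0,0,0,-1],[0,0.0015,0,0,0,0,-1]]';  python3 -c "
from h import *
print(wb(manip.state()['tcp_pos']))"
```

```text
t: 4.82
tcp_pos: [529.4, 80.2, 70.3]
tool_rot: [-0.0, 0.767, 0.642, -0.0]
wrist_force: [-4.0, -1.5, -1.9]
width: 0.003
gripper_force: 2.2
t: 5.07
tcp_pos: [529.5, 80.1, 70.2]
tool_rot: [-0.001, 0.767, 0.642, -0.001]
wrist_force: [-7.7, -0.7, 2.7]
width: 0.002
gripper_force: 4.1
[-68.28   1.    70.22]
```

```bash
python3 -m crank '[[0,0.0005,0,0,0,0,-1],[0,0.001,0,0,0,0,-1],[0,0.001,0,0,0,0,-1],[0,0.001,0,0,0,0,-1]]'; python3 -m crank '[[0,0.0005,0,0,0,0,-1],[0,0.001,0,0,0,0,-1],[0,0.001,0,0,0,0,-1]]'
```

```text
t: 5.4
tcp_pos: [529.5, 80.1, 70.2]
tool_rot: [-0.002, 0.767, 0.642, -0.002]
wrist_force: [-8.0, 1.2, 4.3]
width: 0.002
gripper_force: 4.9
t: 5.65
tcp_pos: [529.5, 80.1, 70.2]
tool_rot: [-0.003, 0.767, 0.642, -0.003]
wrist_force: [-11.8, 1.8, 5.7]
width: 0.002
gripper_force: 6.2
```

```bash
python3 -m crank '[[0,-0.006,0,0,0,0,-1],[0,-0.02,0,0,0,0,-1],[0,-0.025,-0.04,0,0,0,-1],[0,-0.025,-0.08,0,0,0,-1],[0,-0.025,-0.12,0,0,0,-1],[0,-0.025,-0.15,0,0,0,1],[0,-0.025,-0.15,0,0,0,1]]'; python3 -c "
from h import *
go([493.8,-242,220],np.pi/2)"
```

```text
t: 6.23
tcp_pos: [515.6, 84.1, 230.5]
tool_rot: [0.007, 0.767, 0.642, 0.008]
wrist_force: [1.4, -0.4, 0.9]
width: 0.277
gripper_force: 0.0
d mm [-324.84   35.71   10.02] turn [ 0.02 -0.   -0.18] force [ 1.39 -0.36  0.92] t 6.2333
```

```bash
python3 -m crank '[[-0.327,0.042,0.012,0,0,-0.18,1],[-0.327,0.042,0.012,0,0,-0.18,1],[-0.327,0.042,0.012,0,0,-0.18,1],[-0.327,0.042,0.012,0,0,-0.18,1],[-0.327,0.042,0.012,0,0,-0.18,1],[-0.327,0.042,0.012,0,0,-0.18,1],[-0.327,0.042,0.012,0,0,-0.18,1],[-0.327,0.042,0.012,0,0,-0.18,1],[-0.327,0.042,0.012,0,0,-0.18,1],[-0.327,0.042,0.012,0,0,-0.18,1]]'; python3 - <<'E'
from h import *
import cv2
go([493.8,-242,220],np.pi/2)
print(manip.calibration("wrist"))
im=manip.capture("wrist")[:,:,::-1]
im=cv2.resize(im,(784,588));cv2.imwrite("pics/w2.png",im)
t=manip.capture("top")[:,:,::-1];cv2.imwrite("pics/t2.png",t)
E
```

```text
t: 7.07
tcp_pos: [492.7, -248.5, 208.8]
tool_rot: [0.002, 0.708, 0.707, 0.0]
wrist_force: [-0.1, -0.6, 0.9]
width: 0.999
gripper_force: 0.0
d mm [  6.43   1.12 -11.21] turn [ 0.  0. -0.] force [-0.07 -0.62  0.86] t 7.0667
{'fx': 325.19226210127806, 'fy': 325.19226210127806, 'cx': 279.57573222588286, 'cy': 214.5890734737927, 'origin': array([ 493.09, -165.69,  350.5 ]), 'orientation': array([ 0.16,  0.99, -0.  ,  0.  ])}
```

View pics/w2.png

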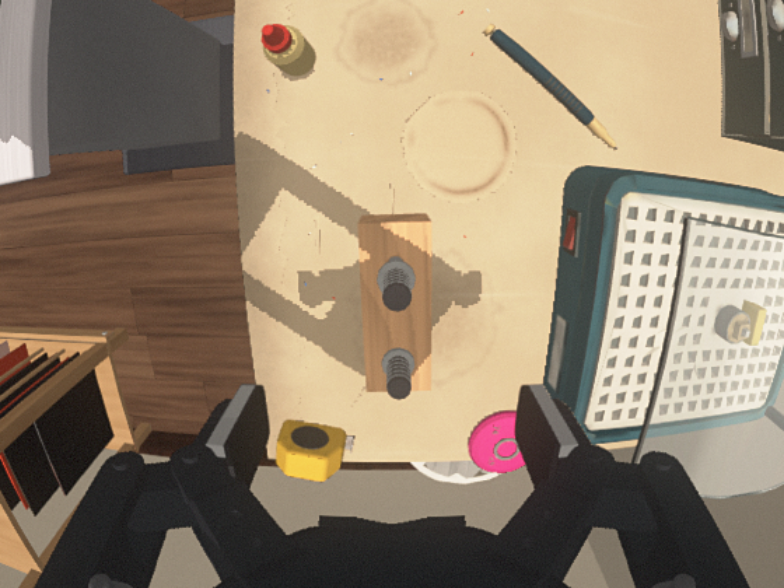

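```bash
python3 -c "
from h import *
print(wz(397/1.4,297/1.4,119),wz(396/1.4,278/1.4,82),'short',wz(399/1.4,386/1.4,95))
for p in ((360,216),(430,216),(431,389),(366,390)):print(wz(p[0]/1.4,p[1]/1.4,45))
s=manip.state();print(s['tcp_pos'],rot(s['tool_rot']).as_matrix()[:,2])
go([495,-242.5,107-19],np.pi/2)"
```

```text
[ 496.5  -238.45  119.  ] [ 496.39 -238.32   82.  ] short [ 498.61 -306.18   95.  ]
[ 472.38 -205.22   45.  ]
[ 519.61 -205.05   45.  ]
[ 524.41 -337.07   45.  ]
[ 474.4  -337.93   45.  ]
[ 492.6  -245.24  208.52] [ 0. -0. -1.]
d mm [  2.77   2.22 120.53] turn [0. 0. 0.] force [-0.83  0.99  0.34] t 7.1667
```

```bash
python3 -m crank '[[0.0035,0.0025,0,0,0,0,1],[0.0035,0.0025,0.03,0,0,0,1],[0.0035,0.0025,0.06,0,0,0,1],[0.0035,0.0025,0.09,0,0,0,1],[0.0035,0.0025,0.11,0,0,0,1],[0.0035,0.0025,0.12,0,0,0,1],[0.0035,0.0025,0.12,0,0,0,1],[0.0035,0.0025,0.12,0,0,0,1]]';python3 -c "
from h import *
go([495,-241.5,88],np.pi/2)"
```

```text
t: 7.83
tcp_pos: [495.2, -240.9, 88.8]
tool_rot: [0.0, 0.705, 0.709, 0.0]
wrist_force: [-0.0, -0.9, 0.1]
width: 1.0
gripper_force: 0.0
d mm [-0.61 -0.23  0.76] turn [0. 0. 0.] force [-0.05 -0.94  0.14] t 7.8333
```

```bash
python3 -m crank '[[0,0,0,0,0,0,-1],[0,0,0,0,0,0,-1],[0,0,0,0,0,0,-1],[0,0,0,0,0,0,-1],[0,0,0,0,0,0,-1],[0,0,0,0,0,0,-1],[0,0,0,0,0,0,-1],[0,0,0,0,0,0,-1]]' 60; python3 -m crank '[[0,0,-0.01,0,0,0,-1],[0,0,-0.02,0,0,0,-1],[0,0,-0.04,0,0,0,-1],[0,0,-0.06,0,0,0,-1],[0,0,-0.09,0,0,0,-1],[0,0,-0.11,0,0,0,-1],[0,0,-0.11,0,0,0,-1],[0,0,-0.11,0,0,0,-1]]'; python3 -c "
from h import *
go(bw(0,0,205),np.pi/2+YAW)"
```

```text
t: 8.5
tcp_pos: [494.9, -242.2, 89.0]
tool_rot: [0.001, 0.706, 0.708, 0.0]
wrist_force: [-0.5, -0.2, 3.0]
width: 0.164
gripper_force: 58.4
t: 9.17
tcp_pos: [495.1, -242.2, 200.2]
tool_rot: [0.001, 0.706, 0.708, 0.0]
wrist_force: [0.4, 0.5, -1.2]
width: 0.167
gripper_force: 59.0
d mm [308.51 102.26  -5.17] turn [0.   0.   0.19] force [ 0.35  0.48 -1.19] t 9.1667
```

```bash
python3 -m crank '[[0.31,0.102,-0.005,0,0,0.19,-1],[0.31,0.102,-0.005,0,0,0.19,-1],[0.31,0.102,-0.005,0,0,0.19,-1],[0.31,0.102,-0.005,0,0,0.19,-1],[0.31,0.102,-0.005,0,0,0.19,-1],[0.31,0.102,-0.005,0,0,0.19,-1],[0.31,0.102,-0.005,0,0,0.19,-1],[0.31,0.102,-0.005,0,0,0.19,-1],[0.31,0.102,-0.005,0,0,0.19,-1],[0.31,0.102,-0.005,0,0,0.19,-1]]'; python3 -m crank '[[0,0,0,0,0,0,-1],[0,0,0,0,0,0,-1],[0,0,0,0,0,0,-1]]'; python3 - <<'E'
from h import *
import cv2
go(bw(0,0,190),np.pi/2+YAW);s=manip.state();print(s["tcp_pos"])
print(manip.calibration("wrist"))
f=lambda n:manip.capture(n)[:,:,::-1]
a=f("wrist");b=f("scene");cv2.imwrite("pics/w3.png",a);cv2.imwrite("pics/s3.png",b)
# wrist crop around fingers, scene crop around bracket
k=lambda im,x,y,w,h,W,Hh:cv2.resize(im[y:y+h,x:x+w],(W,Hh),interpolation=cv2.INTER_CUBIC)
cv2.imwrite("pics/c3.png",np.hstack([k(a,205,180,150,225,400,600),k(b,120,160,100,150,400,600)]))
E
```

```text
t: 10.0
tcp_pos: [594.1, 70.8, 200.8]
tool_rot: [-0.002, 0.769, 0.64, -0.002]
wrist_force: [-0.3, -1.3, -1.9]
width: 0.169
gripper_force: 59.0
t: 10.25
tcp_pos: [594.9, 67.1, 202.6]
tool_rot: [-0.0, 0.771, 0.637, -0.001]
wrist_force: [-0.6, -0.2, -1.1]
width: 0.165
gripper_force: 59.0
d mm [-0.18  1.57 12.56] turn [-0.  0. -0.] force [-0.56 -0.16 -1.11] t 10.25
[594.91  67.07 202.56]
{'fx': 325.19226210127806, 'fy': 325.19226210127806, 'cx': 279.57573222588286, 'cy': 214.5890734737927, 'origin': array([611.22, 148.12, 344.4 ]), 'orientation': array([ 0.16,  0.98, -0.09, -0.02])}
```

View pics/c3.png

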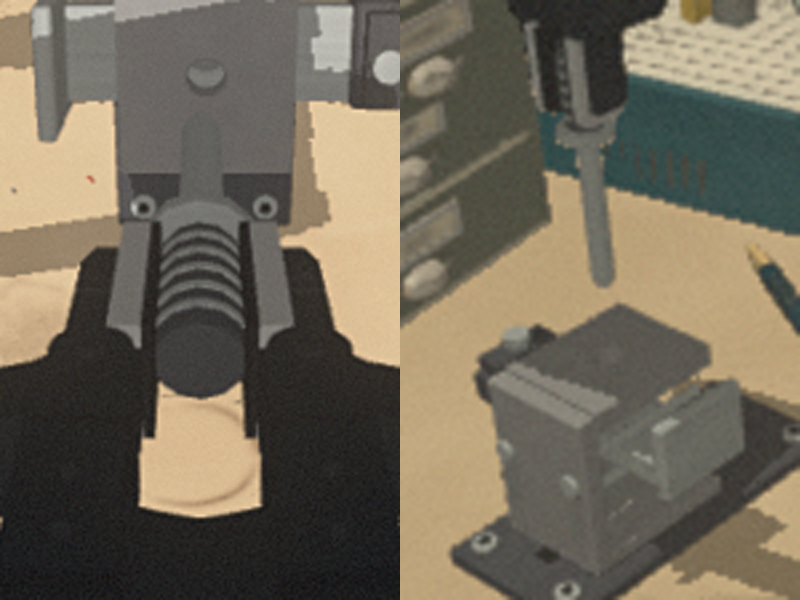

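```bash
python3 -c "
from h import *
P=lambda x,y:(205+x/2.6667,180+y/2.6667)
h=wz(*P(207,73),88);print('hole',h,wb(h))
h=wz(*P(203,113),123.5);print('nose far edge',h,wb(h))
h=wz(*P(202,205),98+113.5-88+68+2.5-0);print('collar far edge',h,wb(h))
S=lambda x,y:(120+(x-400)/4,160+y/4)
h=onz('scene',*S(612,355),88);print('hole scene',h,wb(h))
h=onz('scene',*S(602,282),123);print('nose scene',h,wb(h))
s=manip.state();print(s['tcp_pos'],wb(s['tcp_pos']))
"
```

```text
hole [598.87  69.23  88.  ] [ 1.94  3.04 88.  ]
nose far edge [597.44  69.16 123.5 ] [  0.55   2.71 123.5 ]
collar far edge [598.19  75.76 194.  ] [  0.07   9.34 194.  ]
hole scene [595.    67.42  88.  ] [-1.53  0.55 88.  ]
nose scene [596.63  66.19 123.  ] [  0.3   -0.36 123.  ]
[595.31  67.19 203.14] [ -1.18   0.38 203.14]
```

```bash
python3 -m crank '[[0.0025,0.001,0.01,0,0,0,-1],[0.0025,0.001,0.02,0,0,0,-1],[0.0025,0.001,0.028,0,0,0,-1],[0.0025,0.001,0.03,0,0,0,-1],[0.0025,0.001,0.03,0,0,0,-1],[0.0025,0.001,0.03,0,0,0,-1],[0.0025,0.001,0.03,0,0,0,-1]]'; python3 - <<'E'
from h import *
import cv2
s=manip.state();print(s["tcp_pos"],wb(s["tcp_pos"]),rot(s["tool_rot"]).as_matrix()[:,2])
f=lambda n:manip.capture(n)[:,:,::-1]
a=f("wrist");b=f("scene");cv2.imwrite("pics/w4.png",a);cv2.imwrite("pics/s4.png",b)
k=lambda im,x,y,w,h,W,Hh:cv2.resize(im[y:y+h,x:x+w],(W,Hh),interpolation=cv2.INTER_CUBIC)
cv2.imwrite("pics/c4.png",np.hstack([k(a,245,180,75,112,400,600),k(b,145,190,60,90,400,600)]))
E
```

```text
t: 10.93
tcp_pos: [597.4, 70.8, 173.7]
tool_rot: [0.0, 0.77, 0.638, 0.0]
wrist_force: [0.1, 0.4, -0.7]
width: 0.168
gripper_force: 59.0
[597.37  70.82 173.66] [  0.18   4.33 173.66] [ 0.  0. -1.]
```

View pics/c4.png

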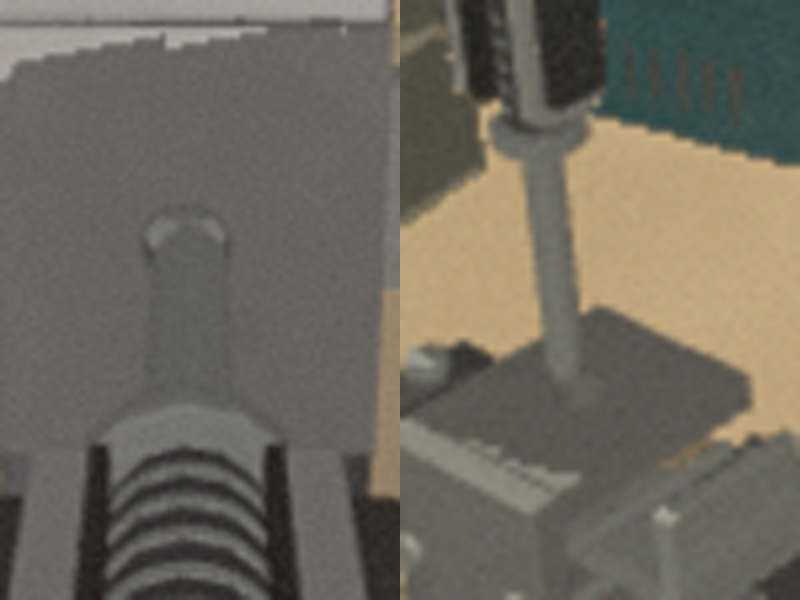

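```bash
python3 -c "
from h import *
P=lambda x,y:(245+x/5.3333,180+y/5.3333)
h=wz(*P(187,205),88);print('hole far edge',h,wb(h))
for z in (93,95): h=wz(*P(188,222),z);print('nose far edge',h,wb(h))
S=lambda x,y:(145+(x-400)/6.667,190+y/6.667)
h=onz('scene',*S(583,388),88);print('hole scene',h,wb(h))
h=onz('scene',*S(568,382),94);print('nose scene',h,wb(h))
"
```

```text
hole far edge [599.21  73.77  88.  ] [ 1.44  7.56 88.  ]
nose far edge [599.2   73.04  93.  ] [ 1.56  6.84 93.  ]
nose far edge [599.32  73.75  95.  ] [ 1.56  7.56 95.  ]
hole scene [596.83  66.47  88.  ] [ 0.45 -0.05 88.  ]
nose scene [595.89  72.94  94.  ] [-1.67  6.13 94.  ]
```

```bash
python3 -m crank '[[-0.0025,0,0,0,0,0,-1],[-0.0025,0,0.002,0,0,0,-1],[-0.0025,0,0.003,0,0,0,-1],[-0.0025,0,0.004,0,0,0,-1],[-0.0025,0,0.005,0,0,0,-1],[-0.0025,0,0.006,0,0,0,-1],[-0.0025,0,0.007,0,0,0,-1]]';python3 -m crank '[[0,0,0.001,0,0,0,-1],[0,0,0.002,0,0,0,-1],[0,0,0.003,0,0,0,-1]]';  python3 -c "
from h import *
s=manip.state();print(wb(s['tcp_pos']),s['torque'])"
```

```text
t: 11.62
tcp_pos: [596.6, 68.3, 166.2]
tool_rot: [-0.0, 0.77, 0.638, -0.0]
wrist_force: [0.1, 0.2, -1.2]
width: 0.164
gripper_force: 59.0
t: 11.87
tcp_pos: [596.6, 68.3, 163.2]
tool_rot: [0.0, 0.77, 0.638, 0.0]
wrist_force: [0.3, -0.1, -0.5]
width: 0.164
gripper_force: 59.0
[ -0.11   1.74 163.22] [-0.   -0.04 -0.02]
```

```bash
python3 -m crank '[[0,0,0.001,0,0,0,-1],[0,0,0.002,0,0,0,-1],[0,0,0.003,0,0,0,-1],[0,0,0.004,0,0,0,-1],[0,0,0.005,0,0,0,-1]]';python3 -m crank '[[0,0,0.001,0,0,0,-1],[0,0,0.002,0,0,0,-1],[0,0,0.003,0,0,0,-1],[0,0,0.004,0,0,0,-1],[0,0,0.005,0,0,0,-1]]'
```

```text
t: 12.28
tcp_pos: [596.6, 68.3, 158.2]
tool_rot: [0.0, 0.77, 0.638, 0.0]
wrist_force: [-0.4, -0.2, -0.7]
width: 0.161
gripper_force: 59.0
t: 12.7
tcp_pos: [596.6, 68.3, 153.3]
tool_rot: [0.0, 0.77, 0.638, 0.0]
wrist_force: [-0.1, 0.3, -1.0]
width: 0.166
gripper_force: 59.0
```

```bash
D='[[0,0,0.001,0,0,0,-1],[0,0,0.002,0,0,0,-1],[0,0,0.003,0,0,0,-1],[0,0,0.004,0,0,0,-1],[0,0,0.005,0,0,0,-1]]'; python3 -m crank '[[0,0,0.001,0,0,0,-1],[0,0,0.002,0,0,0,-1],[0,0,0.004,0,0,0,-1],[0,0,0.006,0,0,0,-1],[0,0,0.008,0,0,0,-1],[0,0,0.010,0,0,0,-1]]'; python3 -m crank '[[0,0,0.001,0,0,0,-1],[0,0,0.002,0,0,0,-1],[0,0,0.003,0,0,0,-1],[0,0,0.004,0,0,0,-1],[0,0,0.005,0,0,0,-1],[0,0,0.006,0,0,0,-1]]'
```

```text
t: 13.2
tcp_pos: [596.5, 68.3, 143.1]
tool_rot: [-0.0, 0.77, 0.638, -0.0]
wrist_force: [0.2, -0.8, -1.2]
width: 0.164
gripper_force: 59.0
t: 13.7
tcp_pos: [596.6, 68.3, 137.3]
tool_rot: [0.0, 0.77, 0.638, 0.0]
wrist_force: [0.3, 0.2, -1.1]
width: 0.169
gripper_force: 59.0
```

```bash
python3 -m crank '[[0,0,0.001,0,0,0,-1],[0,0,0.002,0,0,0,-1],[0,0,0.003,0,0,0,-1],[0,0,0.004,0,0,0,-1],[0,0,0.005,0,0,0,-1],[0,0,0.006,0,0,0,-1]]'; python3 -m crank '[[0,0,0.001,0,0,0,-1],[0,0,0.002,0,0,0,-1],[0,0,0.003,0,0,0,-1],[0,0,0.004,0,0,0,-1],[0,0,0.005,0,0,0,-1],[0,0,0.006,0,0,0,-1],[0,0,0.008,0,0,0,-1]]'
```

```text
t: 14.2
tcp_pos: [596.6, 68.3, 131.2]
tool_rot: [0.0, 0.77, 0.638, -0.0]
wrist_force: [-0.8, 0.4, -1.4]
width: 0.166
gripper_force: 59.0
t: 14.78
tcp_pos: [596.8, 68.3, 123.4]
tool_rot: [0.0, 0.77, 0.638, 0.0]
wrist_force: [0.0, -0.6, -1.0]
width: 0.167
gripper_force: 59.0
```

```bash
python3 -m crank '[[0,0,0.001,0,0,0,-1],[0,0,0.002,0,0,0,-1],[0,0,0.003,0,0,0,-1],[0,0,0.004,0,0,0,-1],[0,0,0.005,0,0,0,-1],[0,0,0.006,0,0,0,-1],[0,0,0.007,0,0,0,-1]]'; python3 -m crank '[[0,0,0.001,0,0,0,-1],[0,0,0.002,0,0,0,-1],[0,0,0.003,0,0,0,-1],[0,0,0.004,0,0,0,-1],[0,0,0.005,0,0,0,-1]]'
```

```text
t: 15.37
tcp_pos: [596.6, 68.3, 116.3]
tool_rot: [0.0, 0.77, 0.638, 0.0]
wrist_force: [0.1, 0.8, -0.8]
width: 0.166
gripper_force: 59.0
t: 15.78
tcp_pos: [596.6, 68.3, 111.3]
tool_rot: [0.0, 0.77, 0.638, 0.0]
wrist_force: [0.9, 0.0, -1.4]
width: 0.168
gripper_force: 59.0
```

```bash
python3 -m crank '[[0,0,0.001,0,0,0,-1],[0,0,0.002,0,0,0,-1],[0,0,0.003,0,0,0,-1],[0,0,0.004,0,0,0,-1],[0,0,0.005,0,0,0,-1],[0,0,0.006,0,0,0,-1],[0,0,0.007,0,0,0,-1],[0,0,0.008,0,0,0,-1]]'; python3 -m crank '[[0,0,0.0005,0,0,0,-1],[0,0,0.001,0,0,0,-1],[0,0,0.0015,0,0,0,-1],[0,0,0.002,0,0,0,-1]]'; python3 -m crank '[[0,0,0.0005,0,0,0,-1],[0,0,0.001,0,0,0,-1],[0,0,0.0015,0,0,0,-1]]'
```

```text
t: 16.45
tcp_pos: [596.6, 68.3, 103.2]
tool_rot: [-0.0, 0.77, 0.638, 0.0]
wrist_force: [-0.5, -0.3, -0.2]
width: 0.164
gripper_force: 59.0
t: 16.78
tcp_pos: [596.6, 68.3, 101.3]
tool_rot: [0.0, 0.77, 0.638, 0.0]
wrist_force: [0.6, -0.1, -0.4]
width: 0.166
gripper_force: 59.0
t: 17.03
tcp_pos: [596.6, 68.3, 99.8]
tool_rot: [0.0, 0.77, 0.638, 0.0]
wrist_force: [0.1, 0.6, -0.8]
width: 0.162
gripper_force: 59.0
```

```bash
python3 -m crank '[[0,0,0.0003,0,0,0,-1],[0,0,0.0006,0,0,0,-1],[0,0,0.001,0,0,0,-1],[0,0,0.001,0,0,0,-1]]'; python3 -m crank '[[0,0,0.0003,0,0,0,-1],[0,0,0.0006,0,0,0,-1],[0,0,0.001,0,0,0,-1],[0,0,0.001,0,0,0,-1]]'
```

```text
t: 17.37
tcp_pos: [596.6, 68.3, 99.1]
tool_rot: [0.0, 0.77, 0.638, 0.0]
wrist_force: [-1.2, 0.1, 0.5]
width: 0.169
gripper_force: 59.2
t: 17.7
tcp_pos: [596.7, 68.3, 99.0]
tool_rot: [0.0, 0.77, 0.638, 0.0]
wrist_force: [-3.5, 0.2, 5.8]
width: 0.166
gripper_force: 59.8
```

```bash
python3 -m crank '[[0,0,-0.0007,0,0,0,-1],[0,0,-0.0007,0,0,0,-0.5],[0,0,-0.0007,0,0,0,0],[0,0,-0.0007,0,0,0,0.5],[0,0,-0.0007,0,0,0,0.5],[0,0,-0.0007,0,0,0,0.5],[0,0,-0.0007,0,0,0,0.5]]'; python3 -m crank '[[0,0,-0.01,0,0,0,0.5],[0,0,-0.03,0,0,0,0.5],[0,0,-0.06,0,0,0,0.5],[0,0,-0.09,0,0,0,0.5],[0,0,-0.12,0,0,0,0.5],[0,0,-0.12,0,0,0,0.5],[0,0,-0.12,0,0,0,0.5]]'; python3 - <<'E'
from h import *
import cv2
f=lambda n:manip.capture(n)[:,:,::-1]
a=f("wrist");b=f("scene")
k=lambda im,x,y,w,h,W,Hh:cv2.resize(im[y:y+h,x:x+w],(W,Hh),interpolation=cv2.INTER_CUBIC)
cv2.imwrite("pics/c5.png",np.hstack([k(a,180,120,200,300,400,600),k(b,120,180,100,150,400,600)]))
E
```

```text
t: 18.28
tcp_pos: [596.6, 68.3, 98.4]
tool_rot: [-0.0, 0.77, 0.638, -0.0]
wrist_force: [-0.5, -0.6, 0.2]
width: 0.749
gripper_force: 0.0
t: 18.87
tcp_pos: [598.6, 68.3, 222.5]
tool_rot: [0.002, 0.77, 0.638, 0.003]
wrist_force: [-0.5, 0.6, 0.3]
width: 0.753
gripper_force: 0.0
```

View pics/c5.png

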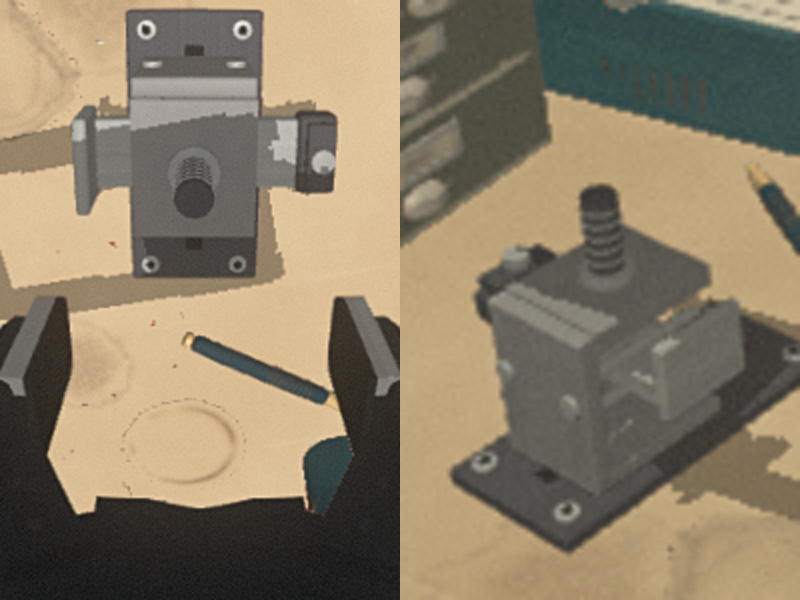

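The pin stands upright with its collar flat on the upper ear (right view, about (605,275)). The gripper is clear of it.

```bash
python3 -m crank '[[0,0,0,0,0,0,0.5],[0,0,0,0,0,0,0.5],[0,0,0,0,0,0,0.5]]'; python3 -c "
from station import manip
print(manip.sign_off())"
```

```text
t: 19.22
tcp_pos: [595.7, 68.4, 216.9]
tool_rot: [-0.001, 0.77, 0.638, -0.001]
wrist_force: [0.8, -0.3, 0.0]
width: 0.75
gripper_force: 0.0
the job is handed in; nothing more can be done
None
```

I pushed the draw bar home, threaded the long pin through both ears and the bar's eye until its collar sat flush, released it and handed the job in at about 19 s; sign-off gave no verdict.

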